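# Set the brake screw of a sample slide

### The job

Adjust the sample slide on the bench: turn the winged thumbscrew on top of its carriage clockwise until it bottoms and is finger-tight, without straining the rubber-bonded bush under it, then back it off a quarter of a turn. Then slide the carriage along the rail fully home against the padded end stop, let go, and leave the things standing round it alone.

Things in the scene. Friction and masses are not known exactly. Their poses are not given: they have to be found in the camera images.
- slide_base: Sample slide, fixed to the bench: grey base plate 100 x 280 x 12 mm with an aluminium rail 44 wide x 250 long, rail top 30 mm above the bench. Origin: centre of the underside; y runs along the rail, z up. At the -y end a dark stop block (70 wide, 60 mm high) has a rubber pad whose face is at y = -112 mm; at the +y end is a low plate, 34 mm high.
- carriage (a joint): Travel of the aluminium carriage (84 wide x 70 mm long, top 54 mm above the bench, straddling the rail) along the rail towards the padded stop, in m: 0 = far end, 0.122 = against the stop. It runs with about 4 N of drag and stays where it is left.
- carriage_back (a point): Point on the carriage: centre of its upright end face that looks away from the padded stop (base's +y), 43 mm above the bench, 11 mm under the carriage's top. x and y as the base's.
- thumbscrew (a joint): Turn of the steel winged thumbscrew in its bush, rad, grows clockwise seen from above (tightening); zero means nothing. The screw stands upright on the carriage's middle, is captive and does not rise or sink. It turns with about 0.06 Nm until it bottoms hard, 50 to 120 degrees on from where it starts; the wing's direction when bottomed differs every time.
- wing (a point): Where to take the thumbscrew: on its axis, 90 mm above the bench. Over a round collar 26 mm across (60 to 68 mm above the bench) stands one flat upright wing 44 long x 9 thick, 68 to 100 mm above the bench, to be pinched across its thickness from above. This point's x runs along the wing, y across it, z up; it turns with the screw.
- bush (a joint): Brass bush 36 mm across, 6 mm high, bonded in a rubber ring into the carriage under the thumbscrew. It gives by only 0.1 rad per Nm put on the screw (rad, + clockwise, 0 when free), less than the reading can show well: feel the torque. A bottomed screw counts as finger-tight from 0.2 Nm (0.02 rad); above 0.6 Nm (0.06 rad) either way the rubber bond tears.
- lab_timer: Bystander: countdown timer 53 x 66 x 63 mm standing beyond the slide. Origin: centre of its underside.
- bottle_pbs: Bystander: white round reagent bottle, 56 mm across, 120 mm high, left of the slide. Origin: centre of its underside.
- marker_black: Bystander: marker pen 147 mm long, lying to the right of the slide. Origin: middle of its underside.

How it is judged:
By the outcome, as a careful person would: the job done as asked, in the order asked, and still so for the second after the job is handed in, with the robot touching nothing.
It also fails if it takes over 72 s, if anything falls off the work surface, if the arm or the gripper's body presses on something with over 40 N, if the wrist force passes 120 N, or if a joint passes its speed limit or range.

### The arm

A 6-joint arm with a two-finger parallel gripper is mounted at the origin on a cart in front of the work surface, level with it; the furniture and walls round the work are solid. World frame = base frame: x ahead of the robot, y to its left, z up, the work surface at z = 0. Lengths are in m, angles in degrees, forces in N, time in s.
With the tool pointing down it reaches from about 0.35 to 0.875 m from the base axis. Payload 4.2 kg.
Tool frame: the origin (TCP) lies on the centre line of the jaws, within the pads' length; the fingertips stand 11 mm ahead of it and the grasp point (between the pads) lies 8 mm behind it; z points along the fingers, y is the line along which they close (so a half turn about z gives the same grasp; the last joint's range is limited). The gripper opens to 87 mm and grips with 3 to 60 N. Pads are 19 mm wide; open, the fingers measure 117 mm over their backs; the gripper's body (75 mm by 190 mm) begins 51 mm behind the grasp point.
Start: joints at [-53.251, 22.042, 0.453, 0, -68.411, -14.817], TCP at [0.233, -0.58, 0.234] pointing down, gripper open.
Joint ranges: [-179.83, 179.83], [-69.29, 118.12], [-61.27, 80.66], [-181.25, 117.63], [-171.15, -9.14], [-177.46, 177.46]. Speed limits (degrees/s): [159.86, 159.86, 180, 180, 180, 180].

### API

Orientations are given as a 3x3 rotation matrix whose columns are the frame's x, y, z axes.
In Python, from station import r gives the robot as it stands.
- The arm moves only by the tool servo_tool, never from a script. Its argument "commands" is a list that holds one entry, the list of rows, each a list of 7 numbers: the closure, from 0 (fully open) to 1 (shut), then the shift along the tool's x, y, z in mm, then the turn, a rotation vector about the tool's x, y, z in rad. In form: [[[claw, x, y, z, ax, ay, az], ...]]. A call has exactly 5 rows; each row is the pose to reach, as a shift and turn from the pose commanded when the call began, along the tool's axes at that moment; what a row does not reach only later rows make up. A row lasts 1/10 s, in which the tool goes at most 50 mm and 8.59 degrees, less where a joint would pass 70% of its speed; a pose out of reach is approached as far as the arm can. A call with a gripper value outside its range is refused whole. The fingers move at their own pace and stop on an object; the grip force is fixed at half the most. Time passes only in rows, so rows that repeat a pose let the fingers close, or fill a call up. It gives the time, the measured TCP pose, the force, the opening and the grip force at its end, in the units of the state.
- r.sense(): the state, without advancing time (a new reading comes with each control period).
- r.capture(name): name is "scene" or "top" or "wrist"; returns a dict with "pixels" (480x640x3 uint8, red, green, blue), "camera_matrix" (3x3 intrinsics, pixels), "R" (3x3) and "t" (3): a world point X has camera coordinates R X + t. Camera axes: x right, y down, z forward; pixel columns grow to the right and rows downward; lengths in m; the calibration is good to about 2 mm. A picture is of the moment at which its call begins. There is no depth.
- r.finish_job(): hands the job in; it is judged then, once.
The state is a dict: "time_s": time; "joints": joint angles; "joint_velocities": joint speeds; "effort": joint torques, N m; "tcp_pos": TCP position; "ee_rot": TCP orientation; "wrist_force": force on the tool from outside, world axes, zero at the start; "moment": the same for the moment, N m; "gripper_width": opening from 0.0 (shut) to 1.0 (fully open); "gripper_force": force on a finger pad.
Only numpy, scipy, OpenCV 4.12 (cv2) and the standard library are available. Lean on these libraries where they do the work, as an engineer would, in place of code of your own. Each camera call takes 0.05 s, during which the arm holds its last target. There are 200 camera calls.

## Working session

There is one attempt and no reset: what is moved stays moved. The work goes in short steps, Python scripts to look and compute and a tool call to move; the robot and the scene stay as the last step left them, time stands still between calls to the robot, and variables do not carry over. Pictures are saved under pics/ and viewed, at most 10 in all, crops included, and the job is handed in when it is done.

Besides the shell and the picture viewer there is one more tool, called after "Emit:" as name(argument=value, ...), one argument or row to a line, values as JSON. servo_tool: Moves the arm, as the interface text tells. Its arguments: {"type":"object","properties":{"commands":{"type":"array","items":{"type":"array","items":{"type":"array","items":{"type":"number"}}}}},"required":["commands"]}

```bash
mkdir -p pics; ls; python3 - <<'E'
from station import r
import cv2,numpy as np
for n in ("scene","top"):
    c=r.capture(n); cv2.imwrite(f"pics/{n}0.png",c["pixels"][:,:,::-1]); print(n,c["camera_matrix"],c["R"],c["t"])
s=r.sense(); print(s)
E
```

```text
pics
scene [[513.63597307   0.         314.66298857]
 [  0.         513.63597307 244.18910036]
 [  0.           0.           1.        ]] [[ 0.88223368 -0.47040663  0.01952781]
 [-0.16745688 -0.35228481 -0.92078966]
 [ 0.44002491  0.80908159 -0.38957035]] [-0.52189064  0.13371382  1.08428147]
top [[477.12616777   0.         321.83325196]
 [  0.         477.12616777 240.26268091]
 [  0.           0.           1.        ]] [[ 0.17553419 -0.98445955  0.00521039]
 [-0.96390518 -0.17294063 -0.20243108]
 [ 0.20018629  0.03051126 -0.97928265]] [-0.16546154  0.54178167  1.21285954]
{'time_s': 0.1, 'joints': array([-5.32516535e+01,  2.20843376e+01,  3.87807544e-01, -2.38299526e-02,
       -6.84110707e+01, -1.48164146e+01]), 'joint_velocities': array([ 0.04088678, -0.12560549,  0.21229827,  0.05870379, -0.03760793,
       -0.01719683]), 'effort': array([-2.43353279e-04, -3.91690814e+01,  1.87933445e+01,  4.23194736e+00,
        1.34401731e-02, -7.62515538e-05]), 'tcp_pos': array([ 0.23325749, -0.57928689,  0.23259544]), 'ee_rot': array([[-9.27685477e-01, -3.73361746e-01, -8.13705593e-04],
       [-3.73362617e-01,  9.27683859e-01,  1.73613597e-03],
       [ 1.06654788e-04,  1.91439538e-03, -9.99998162e-01]]), 'wrist_force': array([-0.16164876,  0.36590242,  0.60791478]), 'moment': array([ 0.02504301, -0.02811351, -0.05064427]), 'gripper_force': 0.0, 'gripper_width': 1.0047553613718794}
```

View pics/scene0.png

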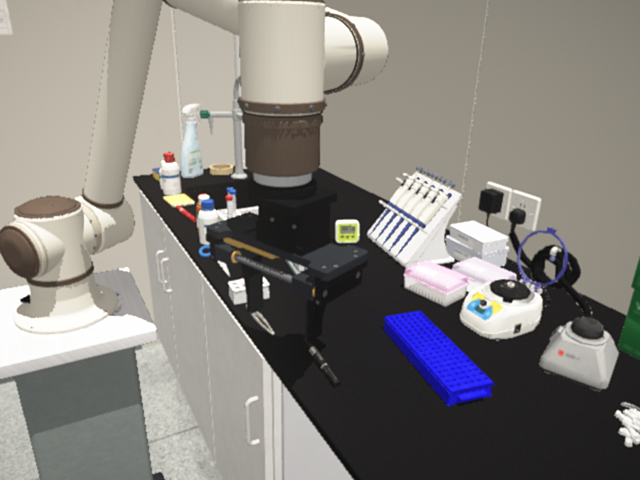

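View pics/top0.png

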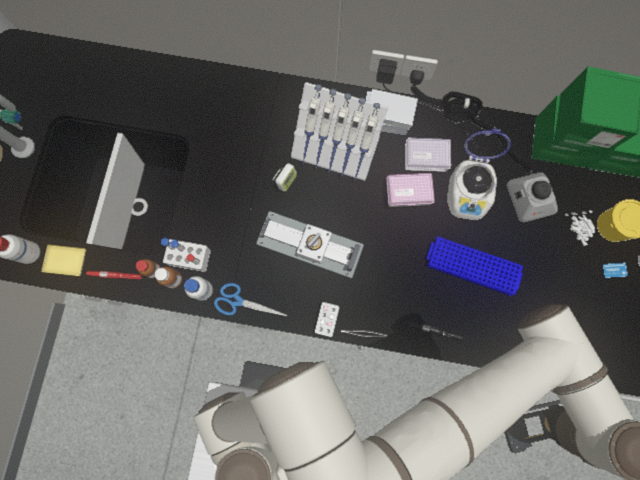

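The top view shows the slide centred near (310,244), running along the image from (262,228) to (360,262), with the thumbscrew near (314,242) and the dark stop apparently at the right end. The bottle is near (198,288) and the timer at (286,177). I'll take a closer crop.

```bash
python3 - <<'E'
import cv2
i=cv2.imread("pics/top0.png")[200:290,250:370]
cv2.imwrite("pics/crop0.png",cv2.resize(i,None,fx=6.5,fy=6.5,interpolation=cv2.INTER_CUBIC))
E
cat > h.py <<'E'
import numpy as np
def ray(c,px,z):
    K,R,t=c["camera_matrix"],np.array(c["R"]),np.array(c["t"])
    d=R.T@np.linalg.solve(K,[px[0],px[1],1.]); o=-R.T@t
    return o+d*(z-o[2])/d[2]
def proj(c,X):
    p=c["camera_matrix"]@(np.array(c["R"])@np.array(X)+np.array(c["t"])); return p[:2]/p[2]
E
```

```text
(no output)
```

View pics/crop0.png

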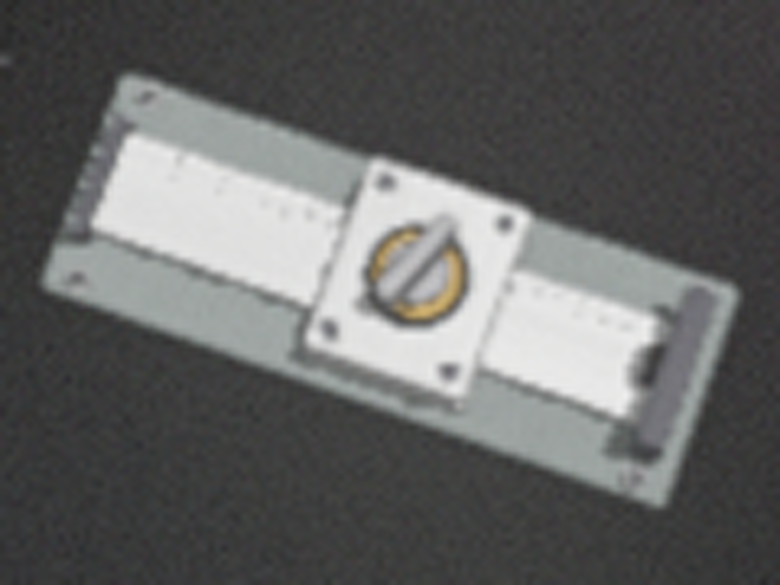

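The stop with its pad is at the right, near crop (660,360). The carriage sits mid-rail, and the wing runs from crop (385,300) to (450,222).

```bash
python3 - <<'E'
from station import r
from h import *
c=r.capture("top")
p=lambda u,v,z:ray(c,(u/6.5+250-.42,v/6.5+200-.42),z)
C=[p(*q,.012) for q in((125,72),(740,290),(665,508),(42,290))]
for q in C:print(q)
print("ctr",np.mean(C,0))
d=(C[0]+C[3]-C[1]-C[2])/2; print("y axis",d,np.degrees(np.arctan2(d[1],d[0])))
T=[p(*q,.054) for q in((372,157),(530,213),(462,405),(305,347))]
print("carr",np.mean(T,0),T)
a,b=p(387,300,.1),p(448,222,.1); print("wing",(a+b)/2,np.degrees(np.arctan2(*(b-a)[[1,0]])))
s=r.sense();print(np.degrees(np.arctan2(s['ee_rot'][1,1],s['ee_rot'][0,1])))
for n,q in dict(timer=(286,170),bottle=(203,283),tubes=(326,315)).items(): print(n,ray(c,q,.06))
E
```

```text
[0.62826376 0.09411896 0.012     ]
[ 0.58073876 -0.18062572  0.012     ]
[ 0.483719   -0.16448796  0.012     ]
[0.52864847 0.10978038 0.012     ]
ctr [ 0.5553425  -0.03530359  0.012     ]
y axis [0.04622724 0.27450651 0.        ] 80.44100769025222
carr [ 0.55271088 -0.0474879   0.054     ] [array([ 0.60027354, -0.01983311,  0.054     ]), array([ 0.58846965, -0.08806647,  0.054     ]), array([ 0.5049254 , -0.07460444,  0.054     ]), array([ 0.51717492, -0.00744757,  0.054     ])]
wing [ 0.55120037 -0.04839281  0.1       ] -27.182790012193745
111.92371445206788
timer [0.7373008  0.06315945 0.06      ]
bottle [0.39542215 0.21642564 0.06      ]
tubes [ 0.37061278 -0.11253933  0.06      ]
```

```bash
cat >> h.py <<'E'
from scipy.spatial.transform import Rotation as Ro
def R_down(yaw):  # yaw: world angle of tool y, tool z down
    y=np.array([np.cos(np.radians(yaw)),np.sin(np.radians(yaw)),0]); z=np.array([0,0,-1.])
    return np.c_[np.cross(y,z),y,z]
def go(s,pos,yaw):
    R=s["ee_rot"]; d=R.T@(np.array(pos)-s["tcp_pos"])*1000
    w=Ro.from_matrix(R.T@R_down(yaw)).as_rotvec(); print("shift",d.round(1),"turn",w.round(4))
E
python3 - <<'E'
from station import r
from h import *
go(r.sense(),[.551,-.048,.22],243)
E
```

```text
shift [-493.1  374.3   13.3] turn [ 1.0000e-03  1.9000e-03 -2.2877e+00]
```

Emit:
servo_tool(
  commands=[
    [[0, -33, 25, 1, 0, 0, -0.145], [0, -66, 50, 2, 0, 0, -0.29], [0, -99, 75, 3, 0, 0, -0.435], [0, -132, 100, 4, 0, 0, -0.58], [0, -165, 125, 5, 0.001, 0.001, -0.725]],
  ],
)

```text
time_s: 0.65
tcp_pos: [0.3403, -0.4006, 0.2283]
ee_rot: [[-0.442, -0.897, -0.0], [-0.897, 0.442, -0.001], [0.001, -0.0, -1.0]]
wrist_force: [0.0, -0.1, 0.4]
gripper_width: 0.999
gripper_force: 0.0
```

```bash
python3 - <<'E'
from station import r
from h import *
s=r.sense();print(s['tcp_pos'],s['joints']);go(s,[.551,-.048,.22],243)
E
```

```text
[ 0.34025799 -0.40061019  0.22828448] [-31.92120379  12.58043962 -13.94323057   0.06854084 -63.45798818
   5.68183078]
shift [-409.4  -33.3    7.8] turn [ 7.000e-04 -1.000e-03 -1.557e+00]
```

Emit:
servo_tool(
  commands=[
    [[0, -40, -3, 1, 0, 0, -0.145], [0, -80, -6, 2, 0, 0, -0.29], [0, -120, -9, 3, 0, 0, -0.435], [0, -160, -12, 4, 0, 0, -0.58], [0, -200, -16, 4, 0, 0, -0.725]],
  ],
)

```text
time_s: 1.15
tcp_pos: [0.4437, -0.2287, 0.2241]
ee_rot: [[0.265, -0.964, -0.001], [-0.964, -0.265, -0.001], [0.001, 0.001, -1.0]]
wrist_force: [0.2, -0.1, -0.0]
gripper_width: 1.001
gripper_force: 0.0
```

```bash
python3 - <<'E'
from station import r
from h import *
s=r.sense();go(s,[.551,-.048,.22],243)
E
```

```text
shift [-145.9 -151.3    3.8] turn [ 1.200e-03 -6.000e-04 -8.315e-01]
```

Emit:
servo_tool(
  commands=[
    [[0, -29, -27, 1, 0, 0, -0.145], [0, -58, -54, 2, 0, 0, -0.29], [0, -87, -81, 3, 0, 0, -0.435], [0, -116, -108, 3, 0, 0, -0.58], [0, -125, -130, 3, 0, 0, -0.725]],
  ],
)

```text
time_s: 1.65
tcp_pos: [0.5371, -0.0733, 0.221]
ee_rot: [[0.839, -0.544, -0.0], [-0.544, -0.839, -0.001], [0.0, 0.001, -1.0]]
wrist_force: [0.4, -1.4, 0.1]
gripper_width: 1.0
gripper_force: 0.0
```

Emit:
servo_tool(
  commands=[
    [[0, 0, 0, 0, 0, 0, 0], [0, 0, 0, 0, 0, 0, 0], [0, 0, 0, 0, 0, 0, 0], [0, 0, 0, 0, 0, 0, 0], [0, 0, 0, 0, 0, 0, 0]],
  ],
)

```text
time_s: 2.15
tcp_pos: [0.5362, -0.0767, 0.2213]
ee_rot: [[0.834, -0.552, 0.0], [-0.552, -0.834, -0.001], [0.001, 0.001, -1.0]]
wrist_force: [0.4, 0.7, -0.1]
gripper_width: 1.001
gripper_force: 0.0
```

```bash
python3 - <<'E'
from station import r
from h import *
import cv2
c=r.capture("wrist");s=r.sense();go(s,[.551,-.048,.22],243)
print(s['joints'],s['moment'],s['wrist_force'])
print(proj(c,[.551,-.048,.1]),proj(c,[.5527,-.0475,.054]))
cv2.imwrite("pics/w1.png",c["pixels"][:,:,::-1])
E
```

```text
shift [ -3.5 -32.    1.2] turn [ 0.001  -0.0008 -0.1139]
[  9.07278076  14.48875958 -12.43645197   0.08397235 -63.07786796
  47.36259295] [-0.06371074  0.15665031 -0.00312491] [-0.32887486  0.02366533 -0.06404808]
[278.35499299 241.00607375] [282.85374398 225.39425575]
```

View pics/w1.png

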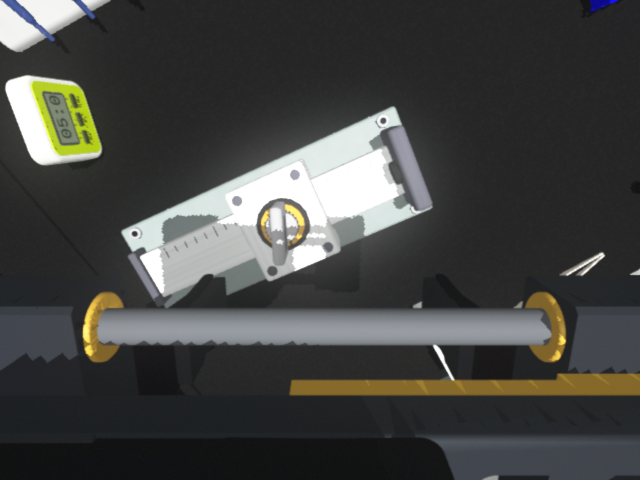

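The wrist view shows the carriage around (284,220) and the wing standing almost vertical in the image, about (277,206) to (279,262). The stop is at upper right and the timer at left, clear of the slide. I'll zoom in on the wing.

```bash
python3 - <<'E'
import cv2
i=cv2.imread("pics/w1.png")[150:290,210:350]
cv2.imwrite("pics/w1c.png",cv2.resize(i,(560,560),interpolation=cv2.INTER_CUBIC))
E
```

```text
(no output)
```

View pics/w1c.png

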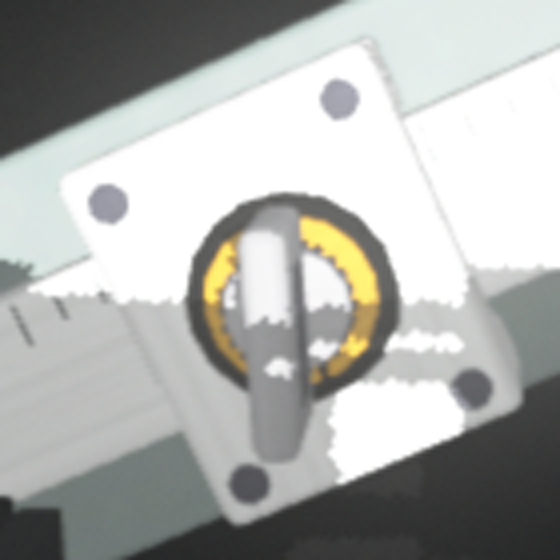

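The wing's top face runs from crop (264,232) to (275,452), and the bush is centred at (294,300).

```bash
python3 - <<'E'
from station import r
from h import *
c=r.capture("wrist");s=r.sense()
p=lambda u,v,z:ray(c,(u/4+210-.4,v/4+150-.4),z)
a,b=p(264,232,.1),p(275,452,.1);print((a+b)/2,np.linalg.norm(b-a),np.degrees(np.arctan2(*(b-a)[[1,0]])))
print("bush",p(294,300,.06)); C=[p(*q,.054) for q in ((63,183),(372,42),(520,400),(235,522))];print(np.mean(C,0))
a=np.degrees(np.arctan2(*(b-a)[[1,0]]))
print(a)
go(s,[.551,-.0475,.12],a-90+360)
E
```

```text
[ 0.55489547 -0.04939794  0.1       ] 0.0404749881559883 147.48469401101516
bush [ 0.55400309 -0.04922077  0.06      ]
[ 0.55406744 -0.04959989  0.054     ]
147.48469401101516
shift [ -3.9 -32.3 101.2] turn [-1.4000e-03 -1.6000e-03  3.1242e+00]
```

```bash
python3 - <<'E'
from station import r
from h import *
go(r.sense(),[.5543,-.0494,.083],238)
E
```

```text
shift [-1.000e-01 -3.260e+01  1.383e+02] turn [ 0.001  -0.0009 -0.0263]
```

Emit:
servo_tool(
  commands=[
    [[0, 0, -16, 10, 0.001, -0.001, -0.013], [0, 0, -32.6, 20, 0.001, -0.001, -0.026], [0, 0, -32.6, 35, 0.001, -0.001, -0.026], [0, 0, -32.6, 50, 0.001, -0.001, -0.026], [0, 0, -32.6, 60, 0.001, -0.001, -0.026]],
  ],
)

```text
time_s: 2.75
tcp_pos: [0.5544, -0.0478, 0.1588]
ee_rot: [[0.849, -0.528, -0.003], [-0.528, -0.849, -0.0], [-0.003, 0.002, -1.0]]
wrist_force: [0.9, -0.0, -0.2]
gripper_width: 1.0
gripper_force: 0.0
```

Emit:
servo_tool(
  commands=[
    [[0, 0, 0, 20, 0, 0, 0], [0, 0, 0, 40, 0, 0, 0], [0, 0, 0, 60, 0, 0, 0], [0, 0, 0, 77, 0, 0, 0], [0, 0, 0, 77, 0, 0, 0]],
  ],
)

```text
time_s: 3.25
tcp_pos: [0.553, -0.0486, 0.0811]
ee_rot: [[0.848, -0.529, -0.006], [-0.529, -0.848, -0.001], [-0.005, 0.004, -1.0]]
wrist_force: [-0.9, -0.4, 0.3]
gripper_width: 0.997
gripper_force: 0.0
```

```bash
python3 - <<'E'
from station import r
from h import *
import cv2
s=r.sense();go(s,[.5543,-.0494,.083],238);print(s['wrist_force'],s['moment'])
E
```

```text
shift [ 1.6  0.  -1.9] turn [0.004  0.0051 0.0008]
[-0.88851466 -0.39487218  0.32887531] [ 0.03232932  0.24022219 -0.02625942]
```

Now adjust slightly and close on the wing.

Emit:
servo_tool(
  commands=[
    [[0, 1.5, 0, -1.5, 0.004, 0.005, 0], [0.3, 1.5, 0, -1.5, 0.004, 0.005, 0], [0.6, 1.5, 0, -1.5, 0.004, 0.005, 0], [0.8, 1.5, 0, -1.5, 0.004, 0.005, 0], [1, 1.5, 0, -1.5, 0.004, 0.005, 0]],
  ],
)

```text
time_s: 3.75
tcp_pos: [0.5561, -0.0496, 0.0861]
ee_rot: [[0.848, -0.529, 0.007], [-0.529, -0.848, 0.001], [0.005, -0.005, -1.0]]
wrist_force: [-1.3, 0.7, -0.1]
gripper_width: 0.72
gripper_force: 0.0
```

Emit:
servo_tool(
  commands=[
    [[1, 0, 0, 0, 0, 0, 0], [1, 0, 0, 0, 0, 0, 0], [1, 0, 0, 0, 0, 0, 0], [1, 0, 0, 0, 0, 0, 0], [1, 0, 0, 0, 0, 0, 0]],
  ],
)

```text
time_s: 4.25
tcp_pos: [0.5559, -0.0496, 0.0855]
ee_rot: [[0.848, -0.529, 0.006], [-0.529, -0.848, 0.001], [0.005, -0.004, -1.0]]
wrist_force: [0.5, 0.4, 0.7]
gripper_width: 0.264
gripper_force: 0.0
```

```bash
python3 - <<'E'
from station import r
from h import *
s=r.sense();go(s,[.5543,-.0494,.083],238);print(s['wrist_force'],s['moment'],s['tcp_pos'],s['gripper_width'],s['gripper_force'])
E
```

```text
shift [-1.5  0.6  2.5] turn [-0.0038 -0.0046  0.0007]
[0.45320796 0.39266954 0.71313076] [-0.08509243  0.17676287  0.00531203] [ 0.55586066 -0.04963326  0.0855156 ] 0.2640304733405855 0.0
```

Emit:
servo_tool(
  commands=[
    [[1, -1, 0.3, 1.5, -0.003, -0.003, 0], [1, -1, 0.3, 1.5, -0.003, -0.003, 0], [1, -1, 0.3, 1.5, -0.003, -0.003, 0], [1, -1, 0.3, 1.5, -0.003, -0.003, 0], [1, -1, 0.3, 1.5, -0.003, -0.003, 0]],
  ],
)

```text
time_s: 4.75
tcp_pos: [0.555, -0.0491, 0.0838]
ee_rot: [[0.848, -0.529, 0.002], [-0.529, -0.848, 0.0], [0.002, -0.001, -1.0]]
wrist_force: [0.5, 2.2, -2.6]
gripper_width: 0.1
gripper_force: 30.0
```

```bash
cat > st.py <<'E'
from station import r
from h import *
s=r.sense();go(s,[.5543,-.0494,.083],238)
print(s['time_s'],"F",s['wrist_force'].round(2),"M",s['moment'].round(3),s['tcp_pos'].round(4),s['gripper_width'],s['gripper_force'],"yaw",np.degrees(np.arctan2(s['ee_rot'][1,1],s['ee_rot'][0,1]))%360,"J",s['joints'].round(1))
E
python3 st.py
```

```text
shift [-0.5  0.6  0.8] turn [-0.0013 -0.0018  0.0007]
4.75 F [ 0.54  2.18 -2.57] M [ 0.539 -0.223  0.021] [ 0.555  -0.0491  0.0838] 0.09996535418309833 29.999455315992236 yaw 238.0390739477509 J [ 11.6  24.3 -20.3   0.  -45.3  46.4]
```

Emit:
servo_tool(
  commands=[
    [[1, 0, 0, 0, 0, 0, 0.15], [1, 0, 0, 0, 0, 0, 0.3], [1, 0, 0, 0, 0, 0, 0.45], [1, 0, 0, 0, 0, 0, 0.6], [1, 0, 0, 0, 0, 0, 0.7]],
  ],
)

```text
time_s: 5.25
tcp_pos: [0.5544, -0.0495, 0.0838]
ee_rot: [[0.303, -0.953, 0.001], [-0.953, -0.303, -0.0], [0.001, -0.001, -1.0]]
wrist_force: [0.7, 0.6, -2.0]
gripper_width: 0.102
gripper_force: 30.0
```

Emit:
servo_tool(
  commands=[
    [[1, 0, 0, 0, 0, 0, 0.03], [1, 0, 0, 0, 0, 0, 0.06], [1, 0, 0, 0, 0, 0, 0.09], [1, 0, 0, 0, 0, 0, 0.1], [1, 0, 0, 0, 0, 0, 0.1]],
  ],
)

```text
time_s: 5.75
tcp_pos: [0.5543, -0.0495, 0.0838]
ee_rot: [[0.212, -0.977, 0.001], [-0.977, -0.212, -0.0], [0.001, -0.0, -1.0]]
wrist_force: [-1.4, 1.0, -1.6]
gripper_width: 0.1
gripper_force: 30.0
```

```bash
python3 st.py
```

```text
shift [-0.1  0.   0.8] turn [-3.000e-04 -7.000e-04 -7.986e-01]
5.75 F [-1.41  0.99 -1.55] M [0.111 0.264 0.102] [ 0.5543 -0.0495  0.0838] 0.10028826028723711 29.99971641227603 yaw 192.24528805641526 J [ 11.6  24.3 -20.3   0.  -45.4   0.6]
```

Emit:
servo_tool(
  commands=[
    [[1, 0, 0, 0, 0, 0, 0.015], [1, 0, 0, 0, 0, 0, 0.03], [1, 0, 0, 0, 0, 0, 0.04], [1, 0, 0, 0, 0, 0, 0.04], [1, 0, 0, 0, 0, 0, 0.04]],
  ],
)

```text
time_s: 6.25
tcp_pos: [0.5543, -0.0495, 0.0838]
ee_rot: [[0.172, -0.985, 0.001], [-0.985, -0.172, -0.0], [0.0, -0.001, -1.0]]
wrist_force: [-1.7, 0.6, -2.9]
gripper_width: 0.099
gripper_force: 30.0
```

```bash
cat > m.py <<'E'
from station import r
import numpy as np
s=r.sense();print(s['time_s'],"F",s['wrist_force'].round(1),"Mz",s['moment'][2].round(3),"e6",s['effort'][5].round(3),"yaw",(np.degrees(np.arctan2(s['ee_rot'][1,1],s['ee_rot'][0,1]))%360).round(2))
E
python3 m.py
```

```text
6.25 F [-1.7  0.6 -2.9] Mz 0.003 e6 -0.053 yaw 189.91
```

Emit:
servo_tool(
  commands=[
    [[1, 0, 0, 0, 0, 0, 0.015], [1, 0, 0, 0, 0, 0, 0.03], [1, 0, 0, 0, 0, 0, 0.04], [1, 0, 0, 0, 0, 0, 0.04], [1, 0, 0, 0, 0, 0, 0.04]],
  ],
)

```text
time_s: 6.75
tcp_pos: [0.5543, -0.0495, 0.0838]
ee_rot: [[0.132, -0.991, 0.001], [-0.991, -0.132, -0.0], [0.0, -0.001, -1.0]]
wrist_force: [-4.3, -0.5, -2.3]
gripper_width: 0.101
gripper_force: 30.0
```

```bash
python3 m.py
```

```text
6.75 F [-4.3 -0.5 -2.3] Mz 0.018 e6 -0.054 yaw 187.61
```

Emit:
servo_tool(
  commands=[
    [[1, 0, 0, 0, 0, 0, 0.015], [1, 0, 0, 0, 0, 0, 0.03], [1, 0, 0, 0, 0, 0, 0.04], [1, 0, 0, 0, 0, 0, 0.04], [1, 0, 0, 0, 0, 0, 0.04]],
  ],
)

```text
time_s: 7.25
tcp_pos: [0.5543, -0.0495, 0.0838]
ee_rot: [[0.093, -0.996, 0.001], [-0.996, -0.093, -0.0], [0.0, -0.001, -1.0]]
wrist_force: [-4.6, -0.3, -2.8]
gripper_width: 0.099
gripper_force: 30.0
```

```bash
python3 m.py
```

```text
7.25 F [-4.6 -0.3 -2.8] Mz 0.004 e6 -0.055 yaw 185.32
```

Emit:
servo_tool(
  commands=[
    [[1, 0, 0, 0, 0, 0, 0.015], [1, 0, 0, 0, 0, 0, 0.03], [1, 0, 0, 0, 0, 0, 0.04], [1, 0, 0, 0, 0, 0, 0.04], [1, 0, 0, 0, 0, 0, 0.04]],
  ],
)

```text
time_s: 7.75
tcp_pos: [0.5543, -0.0495, 0.0838]
ee_rot: [[0.053, -0.999, 0.001], [-0.999, -0.053, -0.0], [0.0, -0.001, -1.0]]
wrist_force: [-4.6, -0.5, -1.2]
gripper_width: 0.097
gripper_force: 30.0
```

```bash
python3 m.py
```

```text
7.75 F [-4.6 -0.5 -1.2] Mz 0.067 e6 -0.056 yaw 183.01
```

Emit:
servo_tool(
  commands=[
    [[1, 0, 0, 0, 0, 0, 0.015], [1, 0, 0, 0, 0, 0, 0.03], [1, 0, 0, 0, 0, 0, 0.04], [1, 0, 0, 0, 0, 0, 0.04], [1, 0, 0, 0, 0, 0, 0.04]],
  ],
)

```text
time_s: 8.25
tcp_pos: [0.5543, -0.0495, 0.0838]
ee_rot: [[0.013, -1.0, 0.0], [-1.0, -0.013, -0.0], [0.0, -0.0, -1.0]]
wrist_force: [-4.6, -1.3, -2.5]
gripper_width: 0.101
gripper_force: 30.0
```

```bash
python3 m.py
```

```text
8.25 F [-4.6 -1.3 -2.5] Mz 0.08 e6 -0.058 yaw 180.73
```

Emit:
servo_tool(
  commands=[
    [[1, 0, 0, 0, 0, 0, 0.015], [1, 0, 0, 0, 0, 0, 0.03], [1, 0, 0, 0, 0, 0, 0.04], [1, 0, 0, 0, 0, 0, 0.04], [1, 0, 0, 0, 0, 0, 0.04]],
  ],
)

```text
time_s: 8.75
tcp_pos: [0.5542, -0.0495, 0.0839]
ee_rot: [[-0.027, -1.0, 0.0], [-1.0, 0.027, -0.0], [0.0, -0.0, -1.0]]
wrist_force: [-4.9, -0.5, -2.2]
gripper_width: 0.098
gripper_force: 30.0
```

```bash
python3 m.py
```

```text
8.75 F [-4.9 -0.5 -2.2] Mz 0.01 e6 -0.058 yaw 178.43
```

Emit:
servo_tool(
  commands=[
    [[1, 0, 0, 0, 0, 0, 0.015], [1, 0, 0, 0, 0, 0, 0.03], [1, 0, 0, 0, 0, 0, 0.04], [1, 0, 0, 0, 0, 0, 0.04], [1, 0, 0, 0, 0, 0, 0.04]],
  ],
)

```text
time_s: 9.25
tcp_pos: [0.5542, -0.0495, 0.0838]
ee_rot: [[-0.067, -0.998, 0.0], [-0.998, 0.067, -0.0], [0.0, -0.0, -1.0]]
wrist_force: [-5.8, -0.7, -2.2]
gripper_width: 0.101
gripper_force: 30.0
```

```bash
python3 m.py
```

```text
9.25 F [-5.8 -0.7 -2.2] Mz -0.022 e6 -0.058 yaw 176.13
```

Emit:
servo_tool(
  commands=[
    [[1, 0, 0, 0, 0, 0, 0.015], [1, 0, 0, 0, 0, 0, 0.03], [1, 0, 0, 0, 0, 0, 0.04], [1, 0, 0, 0, 0, 0, 0.04], [1, 0, 0, 0, 0, 0, 0.04]],
  ],
)

```text
time_s: 9.75
tcp_pos: [0.5542, -0.0494, 0.0839]
ee_rot: [[-0.107, -0.994, 0.0], [-0.994, 0.107, -0.0], [0.0, -0.0, -1.0]]
wrist_force: [-5.2, -0.7, -1.7]
gripper_width: 0.1
gripper_force: 30.0
```

```bash
python3 m.py
```

```text
9.75 F [-5.2 -0.7 -1.7] Mz 0.051 e6 -0.058 yaw 173.84
```

Emit:
servo_tool(
  commands=[
    [[1, 0, 0, 0, 0, 0, 0.015], [1, 0, 0, 0, 0, 0, 0.03], [1, 0, 0, 0, 0, 0, 0.04], [1, 0, 0, 0, 0, 0, 0.04], [1, 0, 0, 0, 0, 0, 0.04]],
  ],
)

```text
time_s: 10.25
tcp_pos: [0.5541, -0.0494, 0.0838]
ee_rot: [[-0.147, -0.989, 0.0], [-0.989, 0.147, -0.0], [0.0, -0.0, -1.0]]
wrist_force: [-4.6, -0.4, -1.8]
gripper_width: 0.099
gripper_force: 30.0
```

```bash
python3 m.py
```

```text
10.25 F [-4.6 -0.4 -1.8] Mz 0.098 e6 -0.058 yaw 171.55
```

Emit:
servo_tool(
  commands=[
    [[1, 0, 0, 0, 0, 0, 0.015], [1, 0, 0, 0, 0, 0, 0.03], [1, 0, 0, 0, 0, 0, 0.04], [1, 0, 0, 0, 0, 0, 0.04], [1, 0, 0, 0, 0, 0, 0.04]],
  ],
)

```text
time_s: 10.75
tcp_pos: [0.5541, -0.0494, 0.0839]
ee_rot: [[-0.186, -0.982, 0.0], [-0.982, 0.186, -0.0], [0.0, -0.0, -1.0]]
wrist_force: [-5.2, -1.5, -1.4]
gripper_width: 0.102
gripper_force: 30.0
```

```bash
python3 m.py
```

```text
10.75 F [-5.2 -1.5 -1.4] Mz 0.012 e6 -0.058 yaw 169.26
```

Emit:
servo_tool(
  commands=[
    [[1, 0, 0, 0, 0, 0, 0.015], [1, 0, 0, 0, 0, 0, 0.03], [1, 0, 0, 0, 0, 0, 0.04], [1, 0, 0, 0, 0, 0, 0.04], [1, 0, 0, 0, 0, 0, 0.04]],
  ],
)

```text
time_s: 11.25
tcp_pos: [0.554, -0.0494, 0.0838]
ee_rot: [[-0.225, -0.974, -0.0], [-0.974, 0.225, -0.0], [0.0, -0.0, -1.0]]
wrist_force: [-4.7, 0.0, -1.8]
gripper_width: 0.102
gripper_force: 30.0
```

```bash
python3 m.py
```

```text
11.25 F [-4.7  0.  -1.8] Mz 0.014 e6 -0.059 yaw 166.97
```

Emit:
servo_tool(
  commands=[
    [[1, 0, 0, 0, 0, 0, 0.015], [1, 0, 0, 0, 0, 0, 0.03], [1, 0, 0, 0, 0, 0, 0.04], [1, 0, 0, 0, 0, 0, 0.04], [1, 0, 0, 0, 0, 0, 0.04]],
  ],
)

```text
time_s: 11.75
tcp_pos: [0.554, -0.0494, 0.0838]
ee_rot: [[-0.264, -0.964, -0.0], [-0.964, 0.264, -0.0], [0.0, 0.0, -1.0]]
wrist_force: [-5.5, -0.8, -1.6]
gripper_width: 0.1
gripper_force: 30.0
```

```bash
python3 m.py
```

```text
11.75 F [-5.5 -0.8 -1.6] Mz 0.042 e6 -0.059 yaw 164.68
```

Emit:
servo_tool(
  commands=[
    [[1, 0, 0, 0, 0, 0, 0.015], [1, 0, 0, 0, 0, 0, 0.03], [1, 0, 0, 0, 0, 0, 0.04], [1, 0, 0, 0, 0, 0, 0.04], [1, 0, 0, 0, 0, 0, 0.04]],
  ],
)

```text
time_s: 12.25
tcp_pos: [0.5539, -0.0494, 0.0838]
ee_rot: [[-0.303, -0.953, -0.0], [-0.953, 0.303, -0.0], [0.0, 0.0, -1.0]]
wrist_force: [-6.4, 0.4, -1.3]
gripper_width: 0.099
gripper_force: 30.0
```

```bash
python3 m.py
```

```text
12.25 F [-6.4  0.4 -1.3] Mz 0.018 e6 -0.059 yaw 162.38
```

Emit:
servo_tool(
  commands=[
    [[1, 0, 0, 0, 0, 0, 0.015], [1, 0, 0, 0, 0, 0, 0.03], [1, 0, 0, 0, 0, 0, 0.04], [1, 0, 0, 0, 0, 0, 0.04], [1, 0, 0, 0, 0, 0, 0.04]],
  ],
)

```text
time_s: 12.75
tcp_pos: [0.5539, -0.0494, 0.0838]
ee_rot: [[-0.341, -0.94, -0.0], [-0.94, 0.341, -0.0], [0.0, 0.0, -1.0]]
wrist_force: [-5.4, -0.3, -1.6]
gripper_width: 0.102
gripper_force: 30.0
```

```bash
python3 m.py
```

```text
12.75 F [-5.4 -0.3 -1.6] Mz 0.083 e6 -0.059 yaw 160.09
```

Emit:
servo_tool(
  commands=[
    [[1, 0, 0, 0, 0, 0, 0.015], [1, 0, 0, 0, 0, 0, 0.03], [1, 0, 0, 0, 0, 0, 0.04], [1, 0, 0, 0, 0, 0, 0.04], [1, 0, 0, 0, 0, 0, 0.04]],
  ],
)

```text
time_s: 13.25
tcp_pos: [0.5539, -0.0494, 0.0838]
ee_rot: [[-0.378, -0.926, -0.0], [-0.926, 0.378, -0.0], [0.0, 0.0, -1.0]]
wrist_force: [-5.5, -0.0, -1.3]
gripper_width: 0.104
gripper_force: 30.0
```

```bash
python3 m.py
```

```text
13.25 F [-5.5 -0.  -1.3] Mz 0.006 e6 -0.059 yaw 157.8
```

Emit:
servo_tool(
  commands=[
    [[1, 0, 0, 0, 0, 0, 0.015], [1, 0, 0, 0, 0, 0, 0.03], [1, 0, 0, 0, 0, 0, 0.04], [1, 0, 0, 0, 0, 0, 0.04], [1, 0, 0, 0, 0, 0, 0.04]],
  ],
)

```text
time_s: 13.75
tcp_pos: [0.5539, -0.0494, 0.0838]
ee_rot: [[-0.415, -0.91, -0.0], [-0.91, 0.415, -0.0], [0.0, 0.0, -1.0]]
wrist_force: [-6.8, -0.3, -0.7]
gripper_width: 0.101
gripper_force: 30.0
```

```bash
python3 m.py
```

```text
13.75 F [-6.8 -0.3 -0.7] Mz 0.044 e6 -0.059 yaw 155.5
```

Emit:
servo_tool(
  commands=[
    [[1, 0, 0, 0, 0, 0, 0.015], [1, 0, 0, 0, 0, 0, 0.03], [1, 0, 0, 0, 0, 0, 0.04], [1, 0, 0, 0, 0, 0, 0.04], [1, 0, 0, 0, 0, 0, 0.04]],
  ],
)

```text
time_s: 14.25
tcp_pos: [0.5538, -0.0493, 0.0838]
ee_rot: [[-0.451, -0.893, -0.001], [-0.893, 0.451, -0.0], [0.0, 0.0, -1.0]]
wrist_force: [-5.5, -0.5, -0.4]
gripper_width: 0.103
gripper_force: 30.0
```

```bash
python3 m.py
```

```text
14.25 F [-5.5 -0.5 -0.4] Mz 0.029 e6 -0.059 yaw 153.21
```

Emit:
servo_tool(
  commands=[
    [[1, 0, 0, 0, 0, 0, 0.015], [1, 0, 0, 0, 0, 0, 0.03], [1, 0, 0, 0, 0, 0, 0.04], [1, 0, 0, 0, 0, 0, 0.04], [1, 0, 0, 0, 0, 0, 0.04]],
  ],
)

```text
time_s: 14.75
tcp_pos: [0.5538, -0.0493, 0.0838]
ee_rot: [[-0.486, -0.874, -0.001], [-0.874, 0.486, -0.0], [0.0, 0.0, -1.0]]
wrist_force: [-5.8, 0.2, -1.0]
gripper_width: 0.095
gripper_force: 30.0
```

```bash
python3 m.py
```

```text
14.75 F [-5.8  0.2 -1. ] Mz 0.047 e6 -0.059 yaw 150.92
```

Emit:
servo_tool(
  commands=[
    [[1, 0, 0, 0, 0, 0, 0.015], [1, 0, 0, 0, 0, 0, 0.03], [1, 0, 0, 0, 0, 0, 0.04], [1, 0, 0, 0, 0, 0, 0.04], [1, 0, 0, 0, 0, 0, 0.04]],
  ],
)

```text
time_s: 15.25
tcp_pos: [0.5537, -0.0493, 0.0838]
ee_rot: [[-0.521, -0.854, -0.001], [-0.854, 0.521, -0.0], [0.0, 0.0, -1.0]]
wrist_force: [-6.6, -0.0, -1.0]
gripper_width: 0.105
gripper_force: 30.0
```

```bash
python3 m.py
```

```text
15.25 F [-6.6 -0.  -1. ] Mz 0.043 e6 -0.059 yaw 148.63
```

Emit:
servo_tool(
  commands=[
    [[1, 0, 0, 0, 0, 0, 0.015], [1, 0, 0, 0, 0, 0, 0.03], [1, 0, 0, 0, 0, 0, 0.04], [1, 0, 0, 0, 0, 0, 0.04], [1, 0, 0, 0, 0, 0, 0.04]],
  ],
)

```text
time_s: 15.75
tcp_pos: [0.5537, -0.0493, 0.0838]
ee_rot: [[-0.554, -0.832, -0.001], [-0.832, 0.554, -0.0], [0.001, 0.001, -1.0]]
wrist_force: [-6.0, -0.1, -0.7]
gripper_width: 0.104
gripper_force: 30.0
```

```bash
python3 m.py
```

```text
15.75 F [-6.  -0.1 -0.7] Mz 0.033 e6 -0.059 yaw 146.33
```

Emit:
servo_tool(
  commands=[
    [[1, 0, 0, 0, 0, 0, 0.015], [1, 0, 0, 0, 0, 0, 0.03], [1, 0, 0, 0, 0, 0, 0.04], [1, 0, 0, 0, 0, 0, 0.04], [1, 0, 0, 0, 0, 0, 0.04]],
  ],
)

```text
time_s: 16.25
tcp_pos: [0.5537, -0.0493, 0.0838]
ee_rot: [[-0.586, -0.81, -0.001], [-0.81, 0.586, -0.0], [0.001, 0.0, -1.0]]
wrist_force: [-6.6, 1.3, -0.9]
gripper_width: 0.102
gripper_force: 30.0
```

```bash
python3 m.py
```

```text
16.25 F [-6.6  1.3 -0.9] Mz 0.286 e6 -0.285 yaw 144.11
```

Bottom contact at 0.285 Nm. I'll nip it slightly tighter for margin.

Emit:
servo_tool(
  commands=[
    [[1, 0, 0, 0, 0, 0, 0.004], [1, 0, 0, 0, 0, 0, 0.008], [1, 0, 0, 0, 0, 0, 0.008], [1, 0, 0, 0, 0, 0, 0.008], [1, 0, 0, 0, 0, 0, 0.008]],
  ],
)

```text
time_s: 16.75
tcp_pos: [0.5537, -0.0492, 0.0838]
ee_rot: [[-0.593, -0.806, -0.001], [-0.806, 0.593, -0.0], [0.001, 0.0, -1.0]]
wrist_force: [-6.9, -0.2, -0.7]
gripper_width: 0.102
gripper_force: 30.0
```

```bash
python3 m.py
```

```text
16.75 F [-6.9 -0.2 -0.7] Mz 0.346 e6 -0.328 yaw 143.66
```

Emit:
servo_tool(
  commands=[
    [[1, 0, 0, 0, 0, 0, -0.05], [1, 0, 0, 0, 0, 0, -0.17], [1, 0, 0, 0, 0, 0, -0.3], [1, 0, 0, 0, 0, 0, -0.44], [1, 0, 0, 0, 0, 0, -0.58]],
  ],
)

```text
time_s: 17.25
tcp_pos: [0.5542, -0.0495, 0.0839]
ee_rot: [[-0.05, -0.999, 0.0], [-0.999, 0.05, -0.0], [0.0, -0.0, -1.0]]
wrist_force: [-5.0, -1.6, -2.7]
gripper_width: 0.097
gripper_force: 30.0
```

Emit:
servo_tool(
  commands=[
    [[1, 0, 0, 0, 0, 0, -0.14], [1, 0, 0, 0, 0, 0, -0.28], [1, 0, 0, 0, 0, 0, -0.42], [1, 0, 0, 0, 0, 0, -0.56], [1, 0, 0, 0, 0, 0, -0.68]],
  ],
)

```text
time_s: 17.75
tcp_pos: [0.5549, -0.0493, 0.0839]
ee_rot: [[0.589, -0.808, 0.002], [-0.808, -0.589, 0.0], [0.001, -0.002, -1.0]]
wrist_force: [-3.7, 0.0, -3.9]
gripper_width: 0.102
gripper_force: 30.0
```

Emit:
servo_tool(
  commands=[
    [[1, 0, 0, 0, 0, 0, -0.1], [1, 0, 0, 0, 0, 0, -0.2], [1, 0, 0, 0, 0, 0, -0.28], [1, 0, 0, 0, 0, 0, -0.33], [1, 0, 0, 0, 0, 0, -0.35]],
  ],
)

```text
time_s: 18.25
tcp_pos: [0.5551, -0.0491, 0.0839]
ee_rot: [[0.828, -0.561, 0.003], [-0.561, -0.828, 0.0], [0.002, -0.002, -1.0]]
wrist_force: [-2.8, 0.1, -4.2]
gripper_width: 0.102
gripper_force: 30.0
```

Emit:
servo_tool(
  commands=[
    [[1, 0, 0, 0, 0, 0, 0], [1, 0, 0, 0, 0, 0, 0], [1, 0, 0, 0, 0, 0, 0], [1, 0, 0, 0, 0, 0, 0], [1, 0, 0, 0, 0, 0, 0]],
  ],
)

```text
time_s: 18.75
tcp_pos: [0.5551, -0.0491, 0.0839]
ee_rot: [[0.828, -0.561, 0.002], [-0.561, -0.828, 0.0], [0.002, -0.002, -1.0]]
wrist_force: [-1.8, 2.3, -5.8]
gripper_width: 0.102
gripper_force: 30.0
```

```bash
python3 m.py
```

```text
18.75 F [-1.8  2.3 -5.8] Mz -0.052 e6 0.045 yaw 235.85
```

Emit:
servo_tool(
  commands=[
    [[0.7, 0, 0, 0, 0, 0, 0], [0.3, 0, 0, 0, 0, 0, 0], [0, 0, 0, 0, 0, 0, 0], [0, 0, 0, 0, 0, 0, 0], [0, 0, 0, 0, 0, 0, 0]],
  ],
)

```text
time_s: 19.25
tcp_pos: [0.5554, -0.0494, 0.0845]
ee_rot: [[0.828, -0.561, 0.003], [-0.561, -0.828, -0.0], [0.003, -0.002, -1.0]]
wrist_force: [-0.4, 0.6, 0.1]
gripper_width: 0.468
gripper_force: 0.0
```

Emit:
servo_tool(
  commands=[
    [[0, 0, 0, -10, 0, 0, 0], [0, 0, 0, -30, 0, 0, 0], [0, 0, 0, -55, 0, 0, 0], [0, 0, 0, -85, 0, 0, 0], [0, 0, 0, -110, 0, 0, 0]],
  ],
)

```text
time_s: 19.75
tcp_pos: [0.5551, -0.0494, 0.1966]
ee_rot: [[0.828, -0.561, 0.004], [-0.561, -0.828, -0.0], [0.004, -0.002, -1.0]]
wrist_force: [0.0, 0.1, -1.1]
gripper_width: 0.924
gripper_force: 0.0
```

Emit:
servo_tool(
  commands=[
    [[0, 0, 0, -2, 0, 0, 0], [0, 0, 0, -2, 0, 0, 0], [0, 0, 0, -2, 0, 0, 0], [0, 0, 0, -2, 0, 0, 0], [0, 0, 0, -2, 0, 0, 0]],
  ],
)

```text
time_s: 20.25
tcp_pos: [0.5542, -0.0494, 0.195]
ee_rot: [[0.828, -0.561, -0.0], [-0.561, -0.828, -0.001], [0.0, 0.001, -1.0]]
wrist_force: [-0.7, -1.0, 0.8]
gripper_width: 1.001
gripper_force: 0.0
```

```bash
python3 - <<'E'
from station import r
from h import *
import cv2
s=r.sense();c=r.capture("wrist")
i=c["pixels"][:,:,::-1].copy()
cv2.imwrite("pics/w2.png",i)
print(s['tcp_pos'],s['wrist_force'])
go(s,[.5645,.013,.18],170.4)
import pickle;pickle.dump({k:c[k] for k in("camera_matrix","R","t")},open("c2.pkl","wb"))
E
```

```text
[ 0.55420339 -0.04942463  0.19500561] [-0.719927   -0.97392914  0.80631377]
shift [-26.5 -57.5  15. ] turn [ 5.0000e-04 -4.0000e-04  1.1425e+00]
```

View pics/w2.png

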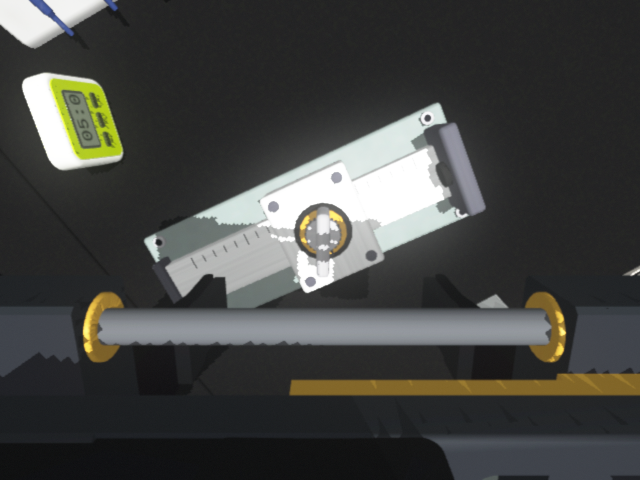

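The wing now stands vertical in the image at (322,240), parallel to its starting direction. The carriage, centred near (323,228), hasn't moved, and the stop is at upper right. Next I shut the fingers and go behind the carriage.

Emit:
servo_tool(
  commands=[
    [[0.5, -6, -12, 2, 0, 0, 0.14], [1, -12, -24, 4, 0, 0, 0.28], [1, -18, -36, 6, 0, 0, 0.42], [1, -24, -48, 10, 0, 0, 0.56], [1, -26.5, -57.5, 15, 0, 0, 0.7]],
  ],
)

```text
time_s: 20.8
tcp_pos: [0.565, 0.0139, 0.1807]
ee_rot: [[0.267, -0.964, 0.002], [-0.964, -0.267, -0.0], [0.001, -0.001, -1.0]]
wrist_force: [-0.3, -0.4, 0.9]
gripper_width: 0.629
gripper_force: 0.0
```

Emit:
servo_tool(
  commands=[
    [[1, 0, 0, 0, 0, 0, 0.14], [1, 0, 0, 0, 0, 0, 0.28], [1, 0, 0, 0, 0, 0, 0.42], [1, 0, 0, 0, 0, 0, 0.442], [1, 0, 0, 0, 0, 0, 0.442]],
  ],
)

```text
time_s: 21.3
tcp_pos: [0.565, 0.0131, 0.1807]
ee_rot: [[-0.164, -0.986, 0.001], [-0.986, 0.164, -0.0], [0.0, -0.001, -1.0]]
wrist_force: [0.6, 1.0, -1.3]
gripper_width: 0.172
gripper_force: 0.0
```

Emit:
servo_tool(
  commands=[
    [[1, 0, 0, 0, 0, 0, 0], [1, 0, 0, 0, 0, 0, 0], [1, 0, 0, 0, 0, 0, 0], [1, 0, 0, 0, 0, 0, 0], [1, 0, 0, 0, 0, 0, 0]],
  ],
)

```text
time_s: 21.8
tcp_pos: [0.565, 0.0131, 0.181]
ee_rot: [[-0.166, -0.986, 0.002], [-0.986, 0.166, -0.0], [-0.0, -0.002, -1.0]]
wrist_force: [-0.3, -0.1, -0.3]
gripper_width: 0.009
gripper_force: 0.0
```

```bash
python3 - <<'E'
from station import r
from h import *
import cv2,pickle
s=r.sense();print(s['tcp_pos'],s['joints'])
go(s,[.5645,.013,.051],170.4)
C=pickle.load(open("c2.pkl","rb"))
q=[ray(C,p,.054) for p in((260,198),(344,162),(384,257),(306,292))];print(np.mean(q,0),(q[0]+q[3])/2)
q=[ray(C,p,.012) for p in((145,238),(441,103))];d=q[0]-q[1];print(np.degrees(np.arctan2(d[1],d[0])))
E
```

```text
[0.56500699 0.01311101 0.18104325] [ 1.77770695e+01  1.87027443e+01 -1.26213401e+01  4.99359318e-02
 -5.85787878e+01 -2.73594192e+01]
shift [  0.2   0.7 130. ] turn [-0.0018  0.0001  0.0008]
[ 0.55453117 -0.05007908  0.054     ] [ 0.56036003 -0.01676595  0.054     ]
79.89804945955632
```

Emit:
servo_tool(
  commands=[
    [[1, 0, 0, 20, -0.001, 0, 0], [1, 0, 0.3, 45, -0.001, 0, 0], [1, 0, 0.5, 70, -0.001, 0, 0], [1, 0, 0.5, 95, -0.001, 0, 0], [1, 0, 0.5, 112, -0.001, 0, 0]],
  ],
)

```text
time_s: 22.3
tcp_pos: [0.564, 0.013, 0.0674]
ee_rot: [[-0.166, -0.986, -0.001], [-0.986, 0.166, -0.0], [0.001, 0.001, -1.0]]
wrist_force: [0.3, 0.3, 0.3]
gripper_width: 0.005
gripper_force: 0.0
```

Emit:
servo_tool(
  commands=[
    [[1, 0, 0, 9, 0, 0, 0], [1, 0, 0, 17, 0, 0, 0], [1, 0, 0, 17, 0, 0, 0], [1, 0, 0, 17, 0, 0, 0], [1, 0, 0, 17, 0, 0, 0]],
  ],
)

```text
time_s: 22.8
tcp_pos: [0.5654, 0.0134, 0.053]
ee_rot: [[-0.166, -0.986, 0.003], [-0.986, 0.166, 0.0], [-0.001, -0.003, -1.0]]
wrist_force: [0.1, -0.4, -0.2]
gripper_width: 0.005
gripper_force: 0.0
```

Emit:
servo_tool(
  commands=[
    [[1, 3, 0, 0, 0, 0, 0], [1, 7, 0, 0, 0, 0, 0], [1, 12, 0, 0, 0, 0, 0], [1, 16, 0, 0, 0, 0, 0], [1, 20, 0, 0, 0, 0, 0]],
  ],
)

```text
time_s: 23.3
tcp_pos: [0.5615, -0.0063, 0.0522]
ee_rot: [[-0.167, -0.986, 0.002], [-0.986, 0.167, 0.001], [-0.001, -0.001, -1.0]]
wrist_force: [-1.0, 4.6, 1.4]
gripper_width: 0.007
gripper_force: 2.3
```

```bash
python3 m.py
```

```text
23.3 F [-1.   4.6  1.4] Mz -0.036 e6 -0.018 yaw 170.4
```

Emit:
servo_tool(
  commands=[
    [[1, 5, 0, 0, 0, 0, 0], [1, 10, 0, 0, 0, 0, 0], [1, 15, 0, 0, 0, 0, 0], [1, 20, 0, 0, 0, 0, 0], [1, 25, 0, 0, 0, 0, 0]],
  ],
)

```text
time_s: 23.8
tcp_pos: [0.5573, -0.0307, 0.0522]
ee_rot: [[-0.166, -0.986, 0.001], [-0.986, 0.166, 0.001], [-0.001, -0.001, -1.0]]
wrist_force: [-1.0, 4.3, 1.1]
gripper_width: 0.004
gripper_force: 2.4
```

Emit:
servo_tool(
  commands=[
    [[1, 5, 0, 0, 0, 0, 0], [1, 10, 0, 0, 0, 0, 0], [1, 15, 0, 0, 0, 0, 0], [1, 20, 0, 0, 0, 0, 0], [1, 23, 0, 0, 0, 0, 0]],
  ],
)

```text
time_s: 24.3
tcp_pos: [0.5534, -0.0537, 0.0522]
ee_rot: [[-0.166, -0.986, 0.001], [-0.986, 0.166, 0.001], [-0.001, -0.001, -1.0]]
wrist_force: [-0.8, 5.7, 1.5]
gripper_width: 0.003
gripper_force: 2.2
```

Emit:
servo_tool(
  commands=[
    [[1, 1, 0, 0, 0, 0, 0], [1, 2, 0, 0, 0, 0, 0], [1, 3, 0, 0, 0, 0, 0], [1, 4, 0, 0, 0, 0, 0], [1, 5, 0, 0, 0, 0, 0]],
  ],
)

```text
time_s: 24.8
tcp_pos: [0.5526, -0.0588, 0.0521]
ee_rot: [[-0.166, -0.986, 0.001], [-0.986, 0.166, -0.0], [-0.0, -0.001, -1.0]]
wrist_force: [-0.9, 4.0, 2.7]
gripper_width: 0.009
gripper_force: 2.1
```

```bash
python3 m.py
```

```text
24.8 F [-0.9  4.   2.7] Mz 0.051 e6 0.018 yaw 170.44
```

Emit:
servo_tool(
  commands=[
    [[1, 1, 0, 0, 0, 0, 0], [1, 2, 0, 0, 0, 0, 0], [1, 3, 0, 0, 0, 0, 0], [1, 4, 0, 0, 0, 0, 0], [1, 4, 0, 0, 0, 0, 0]],
  ],
)

```text
time_s: 25.3
tcp_pos: [0.5519, -0.063, 0.052]
ee_rot: [[-0.166, -0.986, 0.001], [-0.986, 0.166, -0.0], [0.0, -0.001, -1.0]]
wrist_force: [-2.0, 3.2, 1.7]
gripper_width: 0.008
gripper_force: 1.5
```

```bash
python3 m.py
```

```text
25.3 F [-2.   3.2  1.7] Mz -0.03 e6 0.029 yaw 170.42
```

Emit:
servo_tool(
  commands=[
    [[1, 1, 0, 0, 0, 0, 0], [1, 2, 0, 0, 0, 0, 0], [1, 3, 0, 0, 0, 0, 0], [1, 3, 0, 0, 0, 0, 0], [1, 3, 0, 0, 0, 0, 0]],
  ],
)

```text
time_s: 25.8
tcp_pos: [0.5515, -0.0656, 0.052]
ee_rot: [[-0.166, -0.986, 0.001], [-0.986, 0.166, 0.0], [-0.0, -0.001, -1.0]]
wrist_force: [-1.2, 5.0, 2.1]
gripper_width: 0.011
gripper_force: 2.3
```

```bash
python3 m.py
```

```text
25.8 F [-1.2  5.   2.1] Mz 0.017 e6 0.027 yaw 170.43
```

Emit:
servo_tool(
  commands=[
    [[1, 1, 0, 0, 0, 0, 0], [1, 2, 0, 0, 0, 0, 0], [1, 3, 0, 0, 0, 0, 0], [1, 3, 0, 0, 0, 0, 0], [1, 3, 0, 0, 0, 0, 0]],
  ],
)

```text
time_s: 26.3
tcp_pos: [0.5515, -0.0659, 0.052]
ee_rot: [[-0.166, -0.986, 0.003], [-0.986, 0.166, 0.003], [-0.004, -0.002, -1.0]]
wrist_force: [-2.5, 16.3, 3.7]
gripper_width: 0.006
gripper_force: 7.9
```

```bash
python3 m.py
```

```text
26.3 F [-2.5 16.3  3.7] Mz -0.087 e6 0.06 yaw 170.42
```

The force jumped to 16 N with no further travel, so the carriage is home. Retreat and check.

Emit:
servo_tool(
  commands=[
    [[1, -3, 0, 0, 0, 0, 0], [1, -8, 0, 0, 0, 0, 0], [1, -15, 0, 0, 0, 0, 0], [1, -20, 0, 0, 0, 0, 0], [1, -20, 0, 0, 0, 0, 0]],
  ],
)

```text
time_s: 26.8
tcp_pos: [0.5545, -0.0486, 0.052]
ee_rot: [[-0.166, -0.986, 0.001], [-0.986, 0.166, -0.0], [0.0, -0.001, -1.0]]
wrist_force: [-0.3, -0.3, -0.6]
gripper_width: 0.011
gripper_force: 0.0
```

Emit:
servo_tool(
  commands=[
    [[1, 0, 0, -20, 0, 0, 0], [1, 0, 0, -50, 0, 0, 0], [1, 0, 0, -85, 0, 0, 0], [1, 0, 0, -120, 0, 0, 0], [1, 0, 0, -150, 0, 0, 0]],
  ],
)

```text
time_s: 27.3
tcp_pos: [0.5542, -0.0493, 0.204]
ee_rot: [[-0.166, -0.986, 0.002], [-0.986, 0.166, -0.0], [-0.0, -0.002, -1.0]]
wrist_force: [0.4, -0.3, 0.1]
gripper_width: 0.005
gripper_force: 0.0
```

Emit:
servo_tool(
  commands=[
    [[1, 0, 0, 0, 0, 0, 0], [1, 0, 0, 0, 0, 0, 0], [1, 0, 0, 0, 0, 0, 0], [1, 0, 0, 0, 0, 0, 0], [1, 0, 0, 0, 0, 0, 0]],
  ],
)

```text
time_s: 27.8
tcp_pos: [0.5537, -0.049, 0.2009]
ee_rot: [[-0.166, -0.986, -0.001], [-0.986, 0.166, -0.0], [0.001, 0.001, -1.0]]
wrist_force: [-0.0, 1.0, -1.3]
gripper_width: 0.004
gripper_force: 0.0
```

```bash
python3 - <<'E'
from station import r
import cv2
cv2.imwrite("pics/w3.png",r.capture("wrist")["pixels"][:,:,::-1])
E
python3 m.py
```

```text
27.85 F [ 0.5 -0.9  0.1] Mz -0.022 e6 -0.0 yaw 170.43
```

View pics/w3.png

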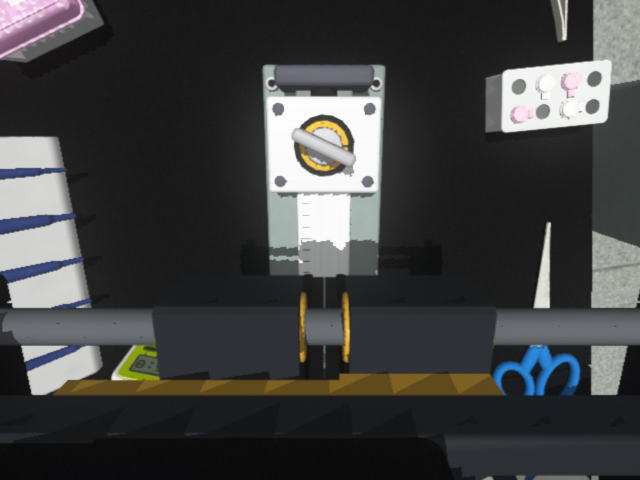

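The carriage (top edge at row 97) is up against the stop block, the wing sits at its backed-off angle around (323,147), and the gripper is clear with the other items undisturbed.

```bash
python3 -c "
from station import r
print(r.finish_job())"
```

```text
the job is handed in; nothing more can be done
None
```

I tightened the thumbscrew until it bottomed (about 0.33 Nm), backed it off a quarter turn, and slid the carriage home against the padded stop. The arm is clear, and I handed the job in at about 28 s; no verdict came back.

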